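# Set a curing cabinet's vent door on its stay

### The job

The vent door of the curing cabinet has been left loose, with its stay lying off the peg. Swing the stay over the peg on the cabinet roof, bringing the door along with it, and lower the middle of its five holes over the peg until the bar lies fully down again, its foot on the roof, so that the door is held ajar at its middle setting; then let go. Feel the hole onto the peg gently, without forcing the bar against it, and leave the things standing about where they are.

Things in the scene. Friction and masses are not known exactly. Their poses are not given: they have to be found in the camera images.
- cabinet: Grey steel cabinet, 280 deep, 440 wide, flat roof 200 mm above the table. Origin: on the table under its centre; x to its back, y to its left, z up (the peg plate's axes are parallel). Glazed door at its front. On the peg plate stands an upright peg of 8 mm diameter, its top (chamfered) 21 mm above the roof, on a round shoulder of 22 mm diameter, top 5 mm above the roof.
- keeper: The peg plate: flat bright steel plate, 84 x 30 x 3 mm, screwed to the roof. Origin: centre of its underside, on the roof; x runs along plate and slot, from the door to the cabinet's back, y left, z up. The peg is clamped somewhere in the slot, its axis at y = 0 and x from -16 to +16 mm; where is not measured, and it does not shift in use.
- stay: Dark steel bar, 24 mm wide, 5 thick, 0.25 kg. Origin: its pivot on the door's top edge, at mid-thickness; x along the bar to the free end at 262 mm. Five 11 mm holes at x = 64, 104, 144, 184, 224 mm, knob at 250 and a 7 mm foot under it. Swings freely sideways, tips up to 0.9 rad; let go, it drops till level, foot on the roof, underside 7 mm above it. On the peg's top it is 14 mm higher there.
- knob_center (a point): Centre of the stay's ball knob: a black ball of 24 mm diameter on a 10 mm stem, its centre 25 mm above the bar's upper face, near the bar's free end; 237 mm above the table when the stay lies level. Axes as the stay's. A light grip (about 20 N) lets the ball turn between the fingers as the bar tips; a hard grip does not.
- middle_hole (a point): Centre of the stay's middle (third) hole, at mid-thickness of the bar: 9.5 mm above the roof when seated. 106 mm from the knob's axis, 144 mm from the pivot. Axes as the stay's.
- door (a joint): Door angle, rad: 0 shut, positive swung out to the robot, to 1.0; 0.3 to 0.5 with the middle hole on the peg. 280 mm wide, hinged at its left edge (seen from the robot); hinge line at x = -65, y = +185 mm in the peg plate's frame, stay pivot 200 mm from it, straight to the right when shut. Stiff: it stays where left, takes 1 to 3 N at the stay to move.
- nail_tin: Bystander, loose on the cabinet roof near the right rear: open round steel tin of nails, 66 mm diameter, 45 mm high. Origin: centre of its underside.
- sample_tile: Bystander, loose on the cabinet roof near the right front: concrete tile with pebbles, 70 x 70 x 20 mm. Origin: centre of its underside.
- hammer: Bystander on the table: hammer 260 mm long. Origin: underside, middle of its length.
- snips: Bystander on the table: tin snips about 200 mm long. Origin: on the table under their pivot.
- glue_jar: Bystander on the table: closed jar, 68 mm diameter, 90 mm high. Origin: centre of its underside.
- wood_block: Bystander on the table: wooden offcut 120 x 50 x 35 mm. Origin: centre of its underside.

How it is judged:
By the outcome, as a careful person would: the job done as asked, in the order asked, and still so for the second after the job is handed in, with the robot touching nothing.
It also fails if it takes over 67 s, if anything falls off the work surface, if the arm or the gripper's body presses on something with over 40 N, if the wrist force passes 120 N, or if a joint passes its speed limit or range.

### The arm

A 6-joint arm with a two-finger parallel gripper is mounted at the origin on the work surface. World frame = base frame: x ahead of the robot, y to its left, z up, the work surface at z = 0. Lengths are in m, angles in rad, forces in N, time in s.
With the tool pointing down it reaches from about 0.35 to 0.85 m from the base axis. Payload 8.1 kg.
Tool frame: the origin (TCP) lies at the very end of the fingers, on their centre line; the grasp point (between the pads) lies 19 mm behind it; z points along the fingers, y is the direction in which the jaws open and shut (so a half turn about z gives the same grasp; the last joint's range is limited). The gripper opens to 93 mm and grips with 3 to 60 N. Pads are 15 mm wide; open, the fingers measure 128 mm over their backs; the gripper's body (75 mm by 188 mm) begins 65 mm behind the grasp point.
Start: joints at [1.11, 0.13, 1.488, -0, 1.523, -0.085], TCP at [0.22, 0.558, 0.197] pointing down, gripper open.
Joint ranges: [-2.96, 2.96], [-0.89, 2.26], [0.02, 2.5], [-1.34, 4.48], [0, 2.73], [-2.66, 2.66]. Speed limits (rad/s): [2.39, 2.39, 2.79, 3.14, 3.14, 3.14].

### API

Orientations are given as a rotation vector (axis times angle).
In Python, from plant import robot gives the robot as it stands.
- The arm moves only by the tool jog_arm, never from a script. Its argument "commands" is a list of rows, each a list of 3 entries, a list of its own where there are three numbers: the shift along the world's x, y, z scaled (see below), then the turn, a rotation vector about the world's x, y, z scaled (see below), then the closure, from -1 (fully open) to 1 (shut), so that 0 is half open. In form: [[[tx, ty, tz], [ax, ay, az], hand], ...]. A call has 1 to 10 rows; each row is the pose to reach, as a shift and turn from the pose measured when the call began, turning the shorter way round; what a row does not reach only later rows make up. The controller multiplies each number of a shift by 0.6 m and each number of a turn by 2 pi rad. A row lasts 1/8 s, in which the tool goes at most 62.5 mm and 10.7 degrees, less where a joint would pass 70% of its speed; a pose out of reach is approached as far as the arm can. A call with a number of a shift or a turn outside -1 to 1 is refused whole. A call with a gripper value outside its range is refused whole. The fingers move at their own pace and stop on an object; "newtons" is the grip in N (left out, the last holds). Time passes only in rows, so rows that repeat a pose let the fingers close. It gives the time, the measured TCP pose, the force and the opening at its end, in the units of the state.
- robot.read_state(): the state, without advancing time (a new reading comes with each control period).
- robot.read_camera(name): name is "scene" or "top"; returns a dict with "pixels" (480x640x3 uint8, red, green, blue), "fovy" (degrees; the focal length in pixels is half the picture's height over the tangent of half this angle, whatever the lens; pixels are square), "cx", "cy" (the principal point, pixels), "rvec" (rotation vector, rad) and "tvec" (3), from world to camera coordinates, as OpenCV has them. Camera axes: x right, y down, z forward; pixel columns grow to the right and rows downward; lengths in m; the calibration is good to about 2 mm. A picture is of the moment at which its call begins. There is no depth.
- robot.close_job(): hands the job in, once; it reports no verdict.
Trained networks look in the newest picture that a camera, given by its name, has taken for a name from the list of things; names that differ only in an ending like _2 or _b are one class to them, and where a whole thing is asked for, a point or a joint stands for the part that bears it (a point fixed in the world has none). Each returns a list of dicts, best first, with "p" (0 to 1); they miss things now and then, are a little off and sometimes report something else, mostly with a low value. They report only what shows in the picture. A call takes as long as a camera call.
- robot.trace(camera, name): "pixels" (480x640 bool, what is visible of it) and "uv" ([column, row] in pixels, amid what is visible of it).
The state is a dict: "t": time; "q": joint angles; "dq": joint speeds; "joint_torque": joint torques, N m; "tool_pos": TCP position; "orientation": TCP orientation; "force": force on the tool from outside, world axes, zero at the start; "wrist_torque": the same for the moment, N m; "opening": finger opening in m.
Only numpy, scipy, OpenCV 4.12 (cv2) and the standard library are available. Lean on these libraries where they do the work, as an engineer would, in place of code of your own. Each camera call takes 0.05 s, during which the arm holds its last target.

## Working session

There is one attempt and no reset: what is moved stays moved. The work goes in short steps, Python scripts to look and compute and a tool call to move; the robot and the scene stay as the last step left them, time stands still between calls to the robot, and variables do not carry over. Pictures are saved under pics/ and viewed, and the job is handed in when it is done.

Besides the shell and the picture viewer there is one more tool, called after "Emit:" by a JSON object that holds its "method" and its "body", one argument or row to a line. jog_arm: Moves the arm, as the interface text tells. Shifts and turns lie within -1 to 1; 1 stands for 0.6 m of shift or 2 pi rad of turn. Its arguments: {"type":"object","properties":{"commands":{"type":"array"},"newtons":{"type":"number"}},"required":["commands"]}

```bash
mkdir -p pics; ls; python3 - <<'E'
from plant import robot
import cv2,numpy as np
s=robot.read_state();print({k:np.round(v,3) for k,v in s.items()})
for c in ["scene","top"]:
    d=robot.read_camera(c)
    print(c,d['fovy'],d['cx'],d['cy'],d['rvec'],d['tvec'])
    cv2.imwrite(f'pics/{c}0.png',d['pixels'][:,:,::-1])
E
```

```text
pics
{'t': np.float64(0.0), 'q': array([ 1.11 ,  0.131,  1.489, -0.   ,  1.523, -0.085]), 'dq': array([ 0.001,  0.   ,  0.   , -0.002,  0.   ,  0.001]), 'joint_torque': array([-2.0000e-03, -5.5984e+01, -4.9176e+01,  7.7000e-02,  3.5000e-02,
       -0.0000e+00]), 'tool_pos': array([0.22 , 0.558, 0.196]), 'orientation': array([-5.870e-01, -3.086e+00,  3.000e-03]), 'force': array([ 0.386, -0.078,  0.028]), 'wrist_torque': array([ 0.011, -0.031, -0.017]), 'opening': np.float64(0.093)}
scene 44.084624270628105 319.05525226163627 233.9196680620443 [ 1.90075249  1.52651825 -0.67556045] [-0.13516424 -0.24524986  1.9179718 ]
top 49.6996969551502 319.81782445354673 246.68388918133968 [ 2.08769509 -2.13666826  0.23337943] [0.02041367 0.55109842 1.30857135]
```

View pics/scene0.png

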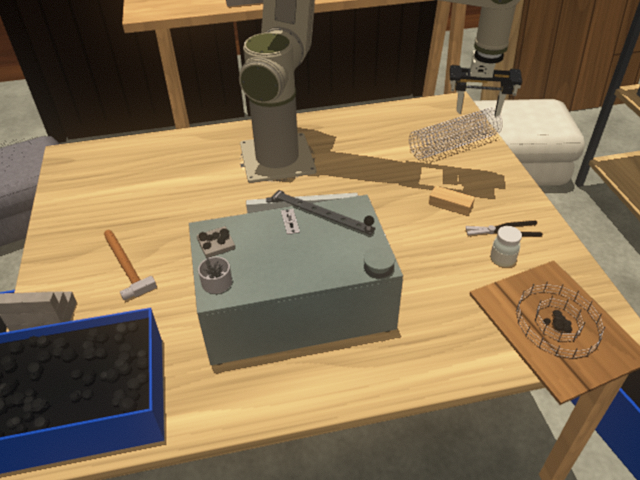

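View pics/top0.png

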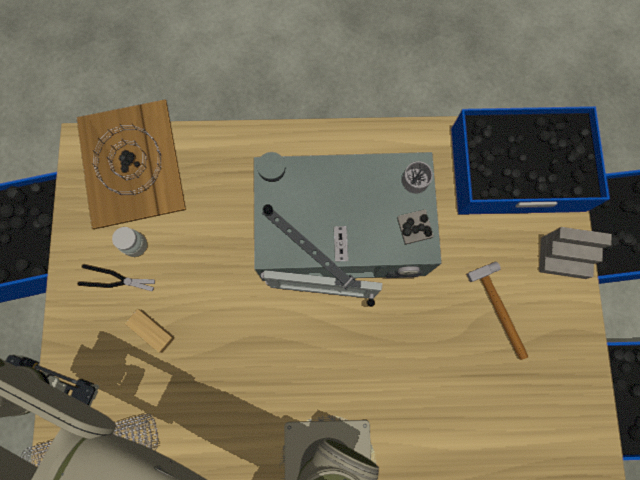

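```bash
cat > h.py <<'E'
from plant import robot
import cv2,numpy as np
def cam(c):
    d=robot.read_camera(c); f=240/np.tan(np.radians(d['fovy']/2))
    d['K']=np.array([[f,0,d['cx']],[0,f,d['cy']],[0,0,1.]]); d['R']=cv2.Rodrigues(np.array(d['rvec'],float))[0]; d['t']=np.array(d['tvec'],float); return d
def proj(d,P):
    return cv2.projectPoints(np.atleast_2d(np.array(P,float)),np.array(d['rvec'],float),d['t'],d['K'],None)[0][:,0]
def ray(d,uv):
    v=d['R'].T@np.linalg.inv(d['K'])@np.array([uv[0],uv[1],1.]); return -d['R'].T@d['t'], v/np.linalg.norm(v)
def atz(d,uv,z):
    o,v=ray(d,uv); return o+v*(z-o[2])/v[2]
def tri(l):
    A=np.zeros((3,3));b=np.zeros(3)
    for o,v in l:
        M=np.eye(3)-np.outer(v,v);A+=M;b+=M@o
    return np.linalg.solve(A,b)
def crop(d,name,u0,v0,u1,v1,k):
    im=d['pixels'][v0:v1,u0:u1,::-1]; cv2.imwrite(name,cv2.resize(im,None,fx=k,fy=k,interpolation=cv2.INTER_CUBIC))
E
python3 - <<'E'
from h import *
D={c:cam(c) for c in ["scene","top"]}
print({c:-d['R'].T@d['t'] for c,d in D.items()})
for n in ["knob_center","keeper","stay","cabinet","door","nail_tin","sample_tile","middle_hole","glue_jar","wood_block","hammer","snips"]:
    for c in D:
        r=robot.trace(c,n)
        print(n,c,[(round(x['p'],2),np.round(x['uv'],1).tolist(),int(x['pixels'].sum())) for x in r[:3]])
E
```

```text
{'scene': array([ 1.55738823, -0.17186202,  1.14106882]), 'top': array([0.26269555, 0.02086151, 1.39536412])}
knob_center scene [(0.77, [328.4, 213.5], 918)]
knob_center top [(0.97, [305.3, 245.7], 1113)]
keeper scene [(0.52, [289.5, 222.0], 311)]
keeper top [(0.67, [338.7, 240.6], 463)]
stay scene [(0.92, [331.1, 214.3], 1053)]
stay top [(0.94, [302.5, 243.3], 1182), (0.17, [339.9, 241.1], 415)]
cabinet scene [(0.98, [294.7, 274.4], 27439)]
cabinet top [(0.76, [336.4, 222.2], 22311)]
door scene [(0.66, [313.9, 200.0], 1854)]
door top [(0.83, [313.6, 281.1], 3081)]
nail_tin scene [(0.86, [215.7, 275.3], 990), (0.24, [327.8, 212.7], 1032)]
nail_tin top [(0.89, [417.7, 177.9], 776)]
sample_tile scene [(0.73, [215.4, 243.4], 795)]
sample_tile top [(0.63, [412.7, 227.9], 908)]
middle_hole scene [(0.66, [331.8, 211.7], 1006), (0.34, [216.7, 241.2], 767)]
middle_hole top [(0.64, [306.3, 247.0], 1254)]
glue_jar scene [(0.56, [507.2, 246.6], 937)]
glue_jar top [(0.67, [128.0, 239.5], 777)]
wood_block scene [(0.93, [452.0, 199.7], 794), (0.61, [128.8, 273.6], 979)]
wood_block top [(0.71, [339.7, 242.7], 441), (0.62, [152.3, 332.2], 1024)]
hammer scene [(0.57, [128.5, 275.6], 983)]
hammer top [(0.79, [497.4, 303.7], 1125)]
snips scene [(0.87, [500.6, 225.6], 525), (0.68, [330.1, 213.5], 996)]
snips top [(0.94, [116.0, 283.1], 845), (0.59, [148.8, 331.0], 985), (0.48, [413.1, 226.3], 862)]
```

```bash
python3 - <<'E'
from h import *
d=cam("top");crop(d,'pics/top1.png',245,145,445,310,4)
d=cam("scene");crop(d,'pics/scene1.png',185,180,405,300,3.6)
E
```

```text
(no output)
```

View pics/top1.png

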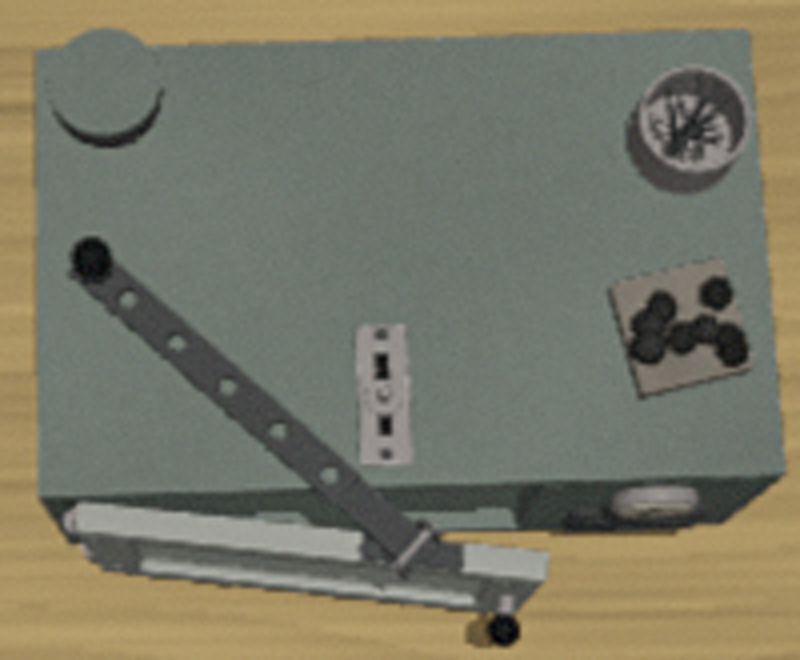

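View pics/scene1.png

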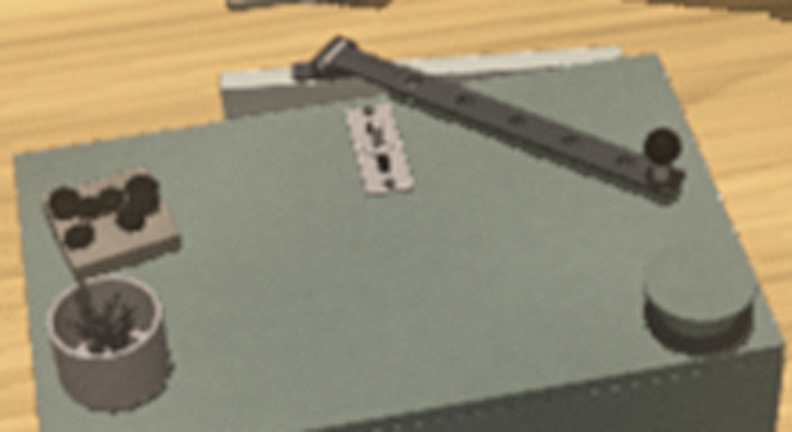

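```bash
python3 - <<'E'
from h import *
d=cam("top");crop(d,'pics/top2.png',320,215,360,270,14)
crop(d,'pics/top3.png',255,195,365,305,7)
d=cam("scene");crop(d,'pics/scene2.png',275,200,310,240,16)
E
```

```text
(no output)
```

View pics/top2.png

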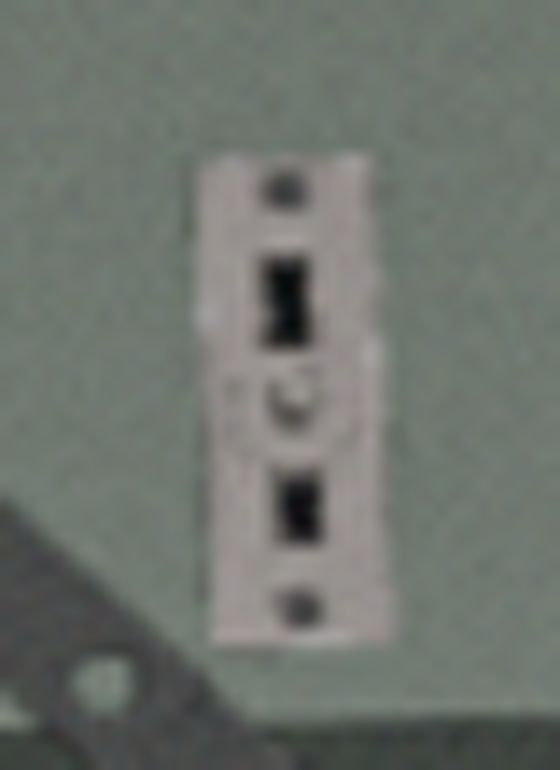

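View pics/scene2.png

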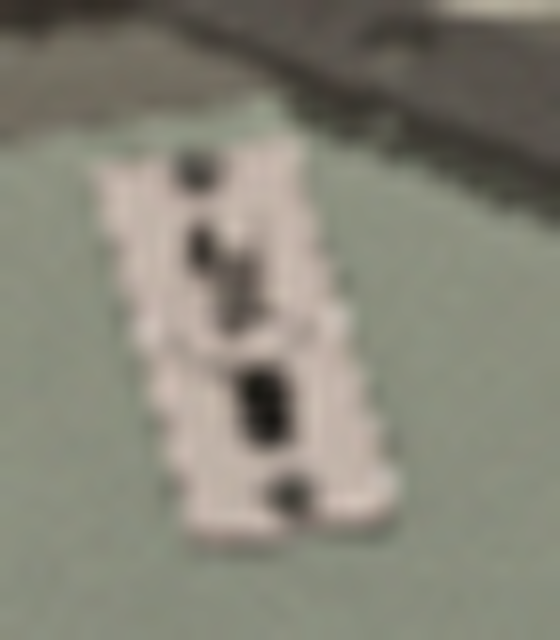

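View pics/top3.png

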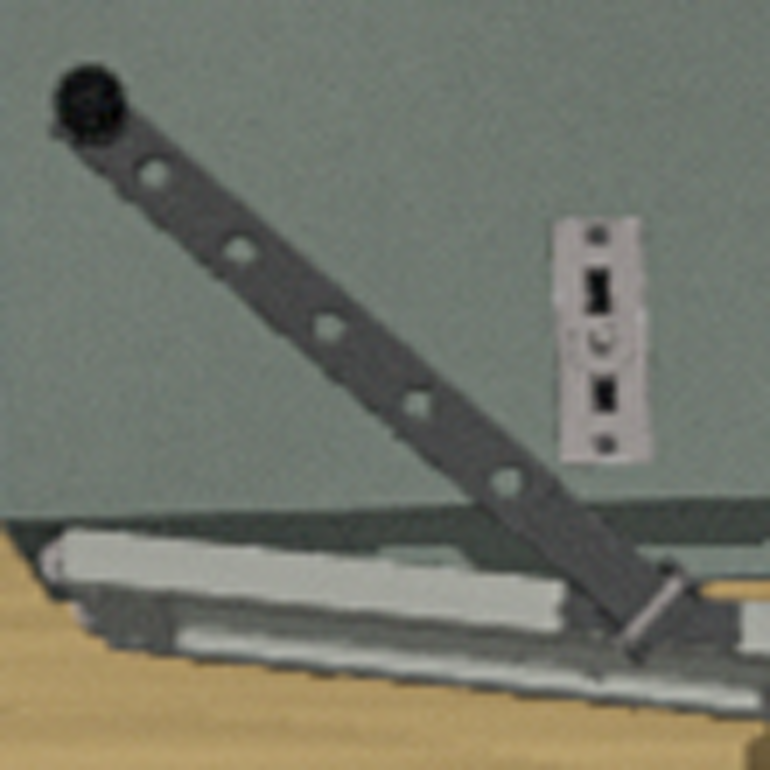

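```bash
python3 - <<'E'
from h import *
d=cam("top");e=cam("scene")
T=lambda x,y:((x+.5)/14-.5+320,(y+.5)/14-.5+215)
S=lambda x,y:((x+.5)/16-.5+275,(y+.5)/16-.5+200)
for n,p,z in [("TL",(198,158),.203),("TR",(372,155),.203),("BL",(213,643),.203),("BR",(392,640),.203),("scrR",(285,190),.203),("scrF",(298,607),.203),("slotR0",(285,252),.203),("sl",(288,347),.205),("sl2",(298,470),.205),("slF",(300,547),.203),("shouldC",(292,408),.205),("pegtop",(297,385),.221),("pegbase",(293,405),.205)]:
    print("T",n,np.round(atz(d,T(*p),z)*1000,1))
for n,p,z in [("TL",(100,165),.203),("TR",(295,145),.203),("BL",(195,530),.203),("BR",(395,490),.203),("scrF",(197,170),.203),("scrR",(290,493),.203),("sl2",(255,365),.205),("slR",(272,440),.203),("slF",(198,225),.203),("pegtop",(240,258),.221),("pegbase",(238,320),.205)]:
    print("S",n,np.round(atz(e,S(*p),z)*1000,1))
U=lambda x,y:((x+.5)/7-.5+255,(y+.5)/7-.5+195)
H=[(508,481),(417,404),(329,327),(239,252),(155,173)]
for h in H: print("hole",np.round(atz(d,U(*h),.212)*1000,1), np.round(atz(d,U(*h),.207)*1000,1))
print("knob",np.round(atz(d,U(91,105),.237)*1000,1))
# knob triangulate
k1=ray(d,U(91,105));k2=ray(e,((662+.5)/3.6-.5+185,(146+.5)/3.6-.5+180))
print(tri([k1,k2])*1000)
E
```

```text
T TL [570.2 -25.1 203. ]
T TR [570.1 -54.6 203. ]
T BL [486.5 -25.1 203. ]
T BR [486.3 -55.1 203. ]
T scrR [564.3 -39.6 203. ]
T scrF [492.3 -39.5 203. ]
T slotR0 [553.5 -39.3 203. ]
T sl [536.5 -39.2 205. ]
T sl2 [515.3 -40.2 205. ]
T slF [502.5 -40.2 203. ]
T shouldC [526.  -39.5 205. ]
T pegtop [526.3 -39.6 221. ]
T pegbase [526.5 -39.7 205. ]
S TL [485.5 -55.4 203. ]
S TR [487.7 -26.  203. ]
S BL [567.4 -55.  203. ]
S BR [565.7 -25.3 203. ]
S scrF [489.9 -41.4 203. ]
S scrR [562.9 -40.3 203. ]
S sl2 [536.9 -40.7 205. ]
S slR [551.2 -40.8 203. ]
S slF [502.2 -43.3 203. ]
S pegtop [531.  -41.1 221. ]
S pegbase [526.6 -41.4 205. ]
hole [478.6  -6.9 212. ] [479.5  -7.  207. ]
hole [505.3  22.7 212. ] [506.3  22.7 207. ]
hole [532.2  51.5 212. ] [533.4  51.7 207. ]
hole [558.7  81.3 212. ] [560.   81.6 207. ]
hole [586.8 109.4 212. ] [588.2 109.8 207. ]
knob [603.8 128.6 237. ]
[604.06667408 128.6909826  236.17742963]
```

Emit:
{"method": "jog_arm", "body": {
  "commands": [
    [[0.05, -0.05, 0.12], [0, 0, -0.03], 0],
    [[0.64, -0.716, 0.173], [0, 0, -0.309], 0],
    [[0.64, -0.716, 0.173], [0, 0, -0.309], 0],
    [[0.64, -0.716, 0.173], [0, 0, -0.309], 0],
    [[0.64, -0.716, 0.173], [0, 0, -0.309], 0],
    [[0.64, -0.716, 0.173], [0, 0, -0.309], 0],
    [[0.64, -0.716, 0.173], [0, 0, -0.309], 0],
    [[0.64, -0.716, 0.173], [0, 0, -0.309], 0],
    [[0.64, -0.716, 0.173], [0, 0, -0.309], 0],
    [[0.64, -0.716, 0.173], [0, 0, -0.309], 0]
  ],
  "newtons": 20
}}

```text
t: 2.95
tool_pos: [0.6056, 0.1262, 0.3006]
orientation: [2.84, 1.343, 0.001]
force: [1.0, 0.3, 0.1]
opening: 0.0464
```

```bash
cat >> h.py <<'E'
def st():
    s=robot.read_state(); R=cv2.Rodrigues(np.array(s['orientation'],float))[0]
    print('t',round(s['t'],2),'pos',np.round(np.array(s['tool_pos'])*1000,1),'jawyaw',round(np.degrees(np.arctan2(R[1,1],R[0,1])),2),'z',np.round(R[:,2],3),'F',np.round(s['force'],1),'T',np.round(s['wrist_torque'],2),'open',round(float(s['opening'])*1000,1),'q',np.round(s['q'],2)); return s,R
E
python3 - <<'E'
from h import *
st()
d=cam("top");e=cam("scene")
for x,y,z in [(106,30,.22),(106,85,.22),(165,85,.2),(50,90,.2),(107,140,.2)]:
  print(np.round(atz(d,(x/4+245,y/4+145),z)*1000))
for x,y in [(700,335),(645,300),(752,300)]:
  for z in (.2,.22): print('S',z,np.round(atz(e,(x/3.6+185,y/3.6+180),z)*1000))
crop(d,'pics/top4.png',200,120,440,300,3.3)
E
```

```text
t 2.95 pos [605.6 126.2 300.6] jawyaw -39.4 z [ 0. -0. -1.] F [1.  0.3 0.1] T [-0.06  0.12  0.01] open 46.4 q [ 0.12  0.16  1.27 -0.    1.71  0.81]
[752. 120. 220.]
[717. 120. 220.]
[724.  86. 200.]
[722. 156. 200.]
[689. 122. 200.]
S 0.2 [734. 118. 200.]
S 0.22 [752. 112. 220.]
S 0.2 [699.  94. 200.]
S 0.22 [717.  88. 220.]
S 0.2 [714. 157. 200.]
S 0.22 [732. 150. 220.]
```

View pics/top4.png

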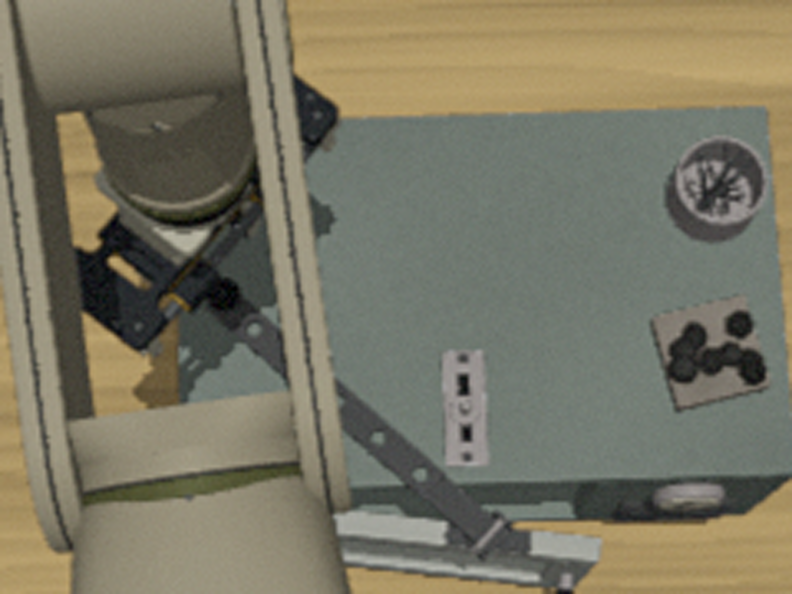

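Emit:
{"method": "jog_arm", "body": {
  "commands": [
    [[-0.0027, 0.004, 0], [0, 0, -0.0097], 0],
    [[-0.0027, 0.004, -0.05], [0, 0, -0.0097], 0],
    [[-0.0027, 0.004, -0.1], [0, 0, -0.0097], 0],
    [[-0.0027, 0.004, -0.137], [0, 0, -0.0097], 0],
    [[-0.0027, 0.004, -0.137], [0, 0, -0.0097], 0],
    [[-0.0027, 0.004, -0.137], [0, 0, -0.0097], 0]
  ]
}}

```text
t: 3.8
tool_pos: [0.6052, 0.1271, 0.219]
orientation: [2.879, 1.253, 0.002]
force: [-0.8, -0.3, 0.6]
opening: 0.0468
```

```bash

python3 - <<'E'
from h import *
st()
e=cam("scene")
crop(e,'pics/scene4.png',270,150,430,270,5)
E
```

```text
t 3.8 pos [605.2 127.1 219. ] jawyaw -42.97 z [ 0.002 -0.001 -1.   ] F [-0.8 -0.3  0.6] T [-0.04  0.07 -0.05] open 46.8 q [ 0.12  0.17  1.4  -0.    1.57  0.87]
```

View pics/scene4.png

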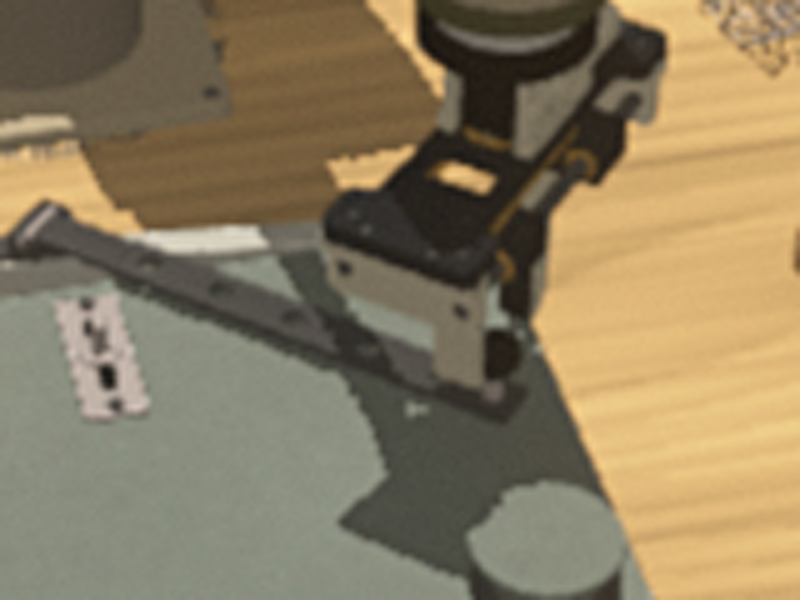

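Emit:
{"method": "jog_arm", "body": {
  "commands": [
    [[-0.002, 0.0025, -0.001], [0, 0, 0], 0],
    [[-0.002, 0.0025, -0.001], [0, 0, 0], 0.3],
    [[-0.002, 0.0025, -0.001], [0, 0, 0], 1],
    [[-0.002, 0.0025, -0.001], [0, 0, 0], 1],
    [[-0.002, 0.0025, -0.001], [0, 0, 0], 1],
    [[-0.002, 0.0025, -0.001], [0, 0, 0], 1]
  ],
  "newtons": 20
}}

```text
t: 4.6
tool_pos: [0.6044, 0.1285, 0.2188]
orientation: [2.879, 1.252, 0.003]
force: [0.4, -0.0, -1.1]
opening: 0.0199
```

```bash

python3 - <<'E'
from h import *
st()
E
```

```text
t 4.6 pos [604.4 128.5 218.8] jawyaw -42.99 z [ 0.003 -0.001 -1.   ] F [ 0.4 -0.  -1.1] T [-0.05 -0.08 -0.01] open 19.9 q [ 0.13  0.17  1.41 -0.    1.56  0.88]
```

Emit:
{"method": "jog_arm", "body": {
  "commands": [
    [[0, 0, 0], [0, 0, 0], 1],
    [[0, 0, 0], [0, 0, 0], 1]
  ]
}}

```text
t: 4.85
tool_pos: [0.6044, 0.1285, 0.2189]
orientation: [2.879, 1.252, 0.003]
force: [-0.1, -0.2, -0.7]
opening: 0.02
```

```bash

python3 - <<'E'
from h import *
st()
e=cam("scene")
crop(e,'pics/scene5.png',320,170,400,240,9)
e=cam("top")
crop(e,'pics/top5.png',235,170,315,240,9)
E
```

```text
t 4.85 pos [604.4 128.5 218.9] jawyaw -42.99 z [ 0.003 -0.001 -1.   ] F [-0.1 -0.2 -0.7] T [-0.07 -0.02  0.02] open 20.0 q [ 0.13  0.17  1.41 -0.    1.56  0.88]
```

View pics/scene5.png

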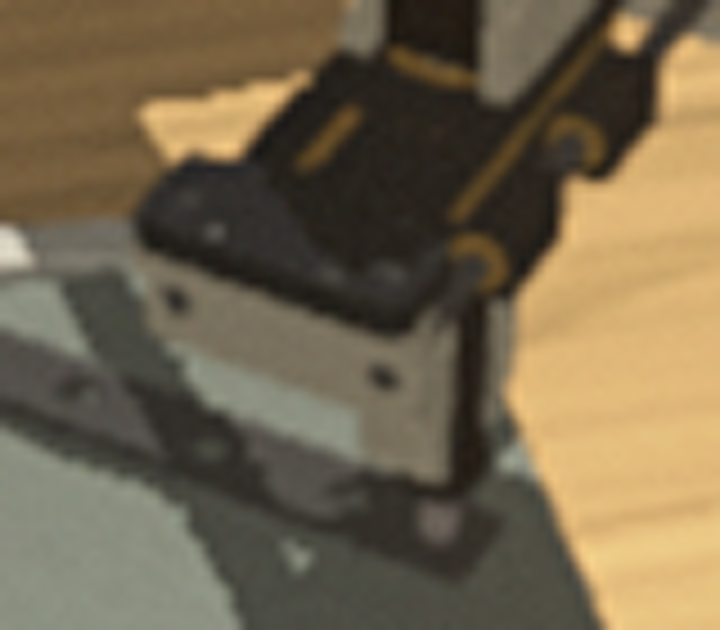

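View pics/top5.png

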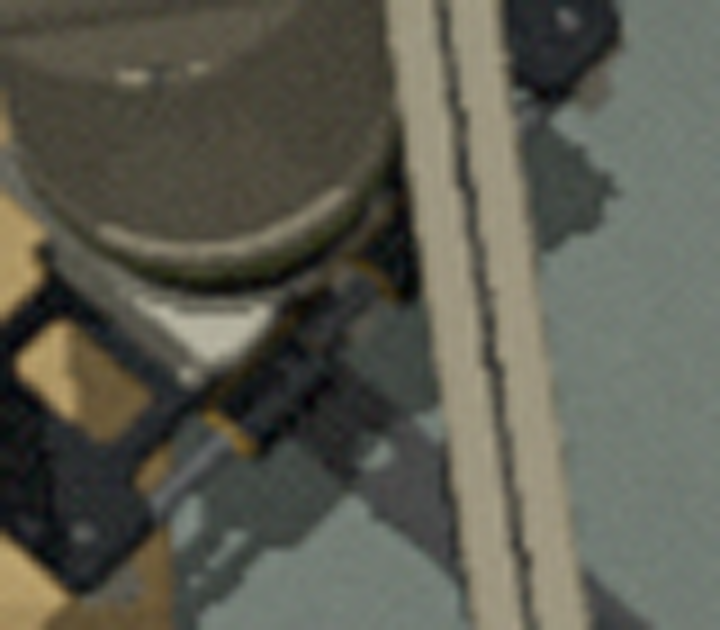

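Emit:
{"method": "jog_arm", "body": {
  "commands": [
    [[-0.001, -0.001, 0.012], [0, 0, 0], 1],
    [[-0.002, -0.0025, 0.025], [0, 0, 0], 1],
    [[-0.0045, -0.005, 0.04], [0, 0, 0], 1],
    [[-0.007, -0.008, 0.055], [0, 0, 0], 1],
    [[-0.0105, -0.0113, 0.075], [0, 0, 0], 1],
    [[-0.0105, -0.0113, 0.075], [0, 0, 0], 1],
    [[-0.0105, -0.0113, 0.075], [0, 0, 0], 1]
  ]
}}

```text
t: 5.82
tool_pos: [0.5982, 0.1218, 0.264]
orientation: [2.879, 1.252, 0.004]
force: [0.5, 0.4, 0.3]
opening: 0.0008
```

```bash

cat > m.py <<'E'
from h import *
from scipy.optimize import brentq
Hg=np.array([463.2,145.]); PEG=np.array([526.2,-39.7])
def piv(th): return Hg+200*np.array([-np.sin(th),-np.cos(th)])
def knob(th,psi,a): # knob centre
    r=250*np.cos(a)-27.5*np.sin(a); p=piv(th); return np.array([p[0]+r*np.cos(psi),p[1]+r*np.sin(psi),209.5+250*np.sin(a)+27.5*np.cos(a)])
def tip(z): return brentq(lambda a:209.5+250*np.sin(a)+27.5*np.cos(a)-z,-.05,.8)
def inv(K):
    a=tip(K[2]); r=250*np.cos(a)-27.5*np.sin(a)
    th=brentq(lambda t:np.hypot(*(K[:2]-piv(t)))-r,0.0,.8) ; d=K[:2]-piv(th); return th,np.arctan2(d[1],d[0]),a
# seated target for peg
def seat(peg=PEG,hx=144):
    f=lambda t:np.hypot(*(peg-piv(t)))-hx
    th=brentq(f,.1,.8); d=peg-piv(th); return th,np.arctan2(d[1],d[0])
E
python3 - <<'E'
from m import *
s,R=st()
p=np.array(s['tool_pos'])*1000
K=p-R[:,2]*19; print('K',K)
try: print(inv(K))
except Exception as x: print(x)
th,ps=seat(); print(th,ps)
a=tip(K[2])
K1=knob(th,ps,a); print(K1,knob(th,ps,0))
for f in np.linspace(.1,1,10):
    k=K*(1-f)+K1*f; t,q,a=inv(k); print(np.round((k-K)/600,4), 'yaw',round(np.degrees(q),1), 'th',round(t,3), round((q-np.radians(47.1))/2/np.pi,4))
e=cam("scene")
crop(e,'pics/scene6.png',250,150,410,270,5)
E
```

```text
t 5.83 pos [598.2 121.8 264. ] jawyaw -42.99 z [ 0.003 -0.001 -1.   ] F [0.5 0.4 0.3] T [-0.11  0.19 -0.01] open 0.8 q [ 0.12  0.14  1.36 -0.    1.64  0.87]
K [598.18798785 121.77961747 283.0244766 ]
(0.15373089749285307, np.float64(0.811294900044252), 0.18710764620716838)
0.41691513521549883 -0.012719121373128387
[622.71329644 -40.92763053 283.0244766 ] [632.19142599 -41.04819051 237.        ]
[ 0.0041 -0.0271  0.    ] yaw 40.1 th 0.234 -0.0193
[ 0.0082 -0.0542  0.    ] yaw 34.2 th 0.299 -0.0357
[ 0.0123 -0.0814  0.    ] yaw 28.8 th 0.349 -0.0508
[ 0.0164 -0.1085  0.    ] yaw 23.8 th 0.386 -0.0648
[ 0.0204 -0.1356  0.    ] yaw 19.1 th 0.412 -0.0778
[ 0.0245 -0.1627  0.    ] yaw 14.7 th 0.427 -0.0899
[ 0.0286 -0.1898  0.    ] yaw 10.6 th 0.435 -0.1014
[ 0.0327 -0.2169  0.    ] yaw 6.7 th 0.435 -0.1123
[ 0.0368 -0.2441  0.    ] yaw 2.9 th 0.429 -0.1227
[ 0.0409 -0.2712  0.    ] yaw -0.7 th 0.417 -0.1329
```

View pics/scene6.png

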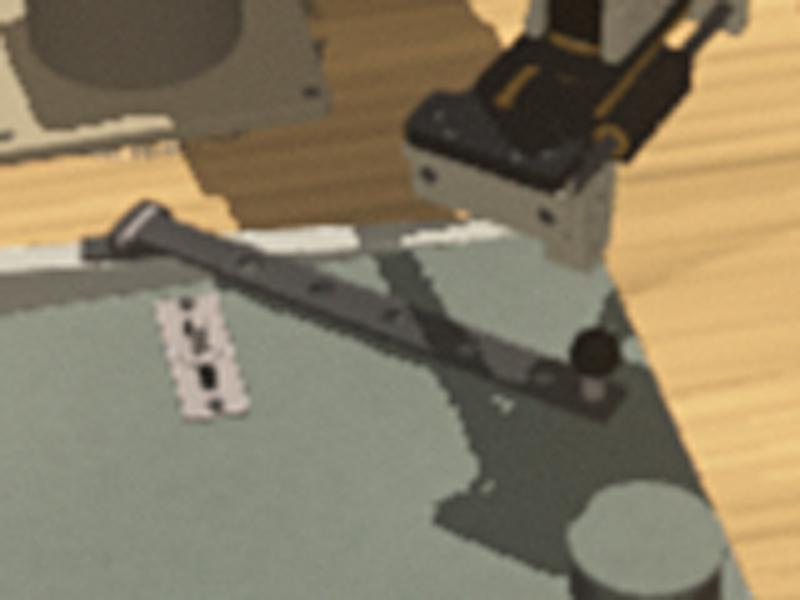

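```bash

python3 - <<'E'
from m import *
e=cam("scene");d=cam("top")
P=[.5982,.1218,.264]; s=lambda p:np.round((p-np.array([250,150]))*5+2)
print('tcp in scene6',s(proj(e,P)), 'grasp pt',s(proj(e,[.5982,.1218,.283])),'z+6',s(proj(e,[.5982,.1218,.27])))
crop(d,'pics/top6.png',240,160,340,240,8)
crop(e,'pics/scene7.png',340,180,385,235,12)
print('tcp top', (proj(d,P)-np.array([240,160]))*8+4,'scene7',(proj(e,P)-np.array([340,180]))*12+6)
print('knob pred scene7',(proj(e,[.604,.1286,.237])-np.array([340,180]))*12+6,'top',(proj(d,[.604,.1286,.237])-np.array([240,160]))*8+4)
E
```

```text
tcp in scene6 [[579. 301.]] grasp pt [[580. 269.]] z+6 [[579. 291.]]
tcp top [[239.61486674 392.32948305]] scene7 [[309.89436153 363.01341783]]
knob pred scene7 [[347.75750321 484.97526836]] top [[224.49924871 399.96579551]]
```

View pics/top6.png

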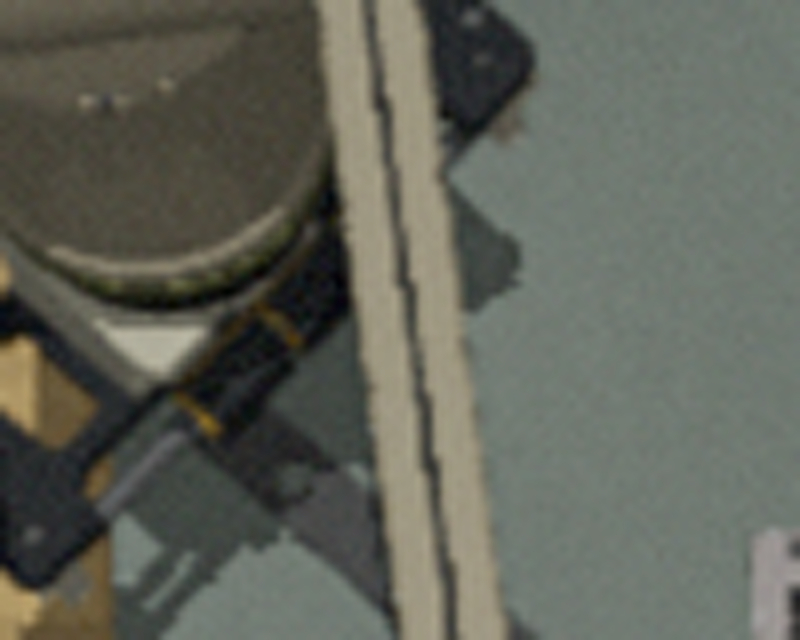

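View pics/scene7.png

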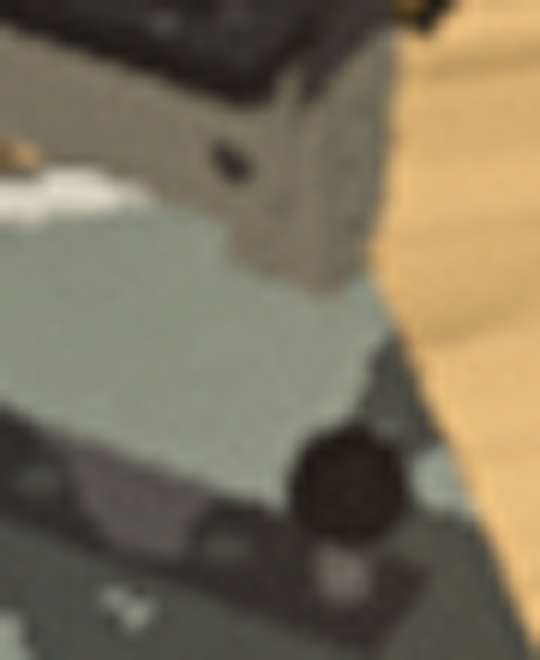

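```bash

python3 - <<'E'
from m import *
e=cam("scene")
s=lambda p:np.round((p-np.array([270,150]))*5+2)
c=np.array([605.2,127.1,219]);j=np.array([.7315,-.6818,0]);b=np.array([.6818,.7315,0])
for h in (0,19):
  for o in (23.4,41):
    for w in (-7.5,7.5): print(h,o,w,s(proj(e,(c+j*o+b*w+[0,0,h])/1000)))
E
```

```text
0 23.4 -7.5 [[452. 408.]]
0 23.4 7.5 [[481. 419.]]
0 41 -7.5 [[433. 431.]]
0 41 7.5 [[463. 443.]]
19 23.4 -7.5 [[453. 377.]]
19 23.4 7.5 [[483. 388.]]
19 41 -7.5 [[434. 400.]]
19 41 7.5 [[464. 412.]]
```

```bash
python3 - <<'E'
import cv2
i=cv2.imread('pics/scene4.png');cv2.imwrite('pics/scene4b.png',cv2.resize(i[280:440,400:580],None,fx=4,fy=3.6))
E
```

```text
(no output)
```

View pics/scene4b.png

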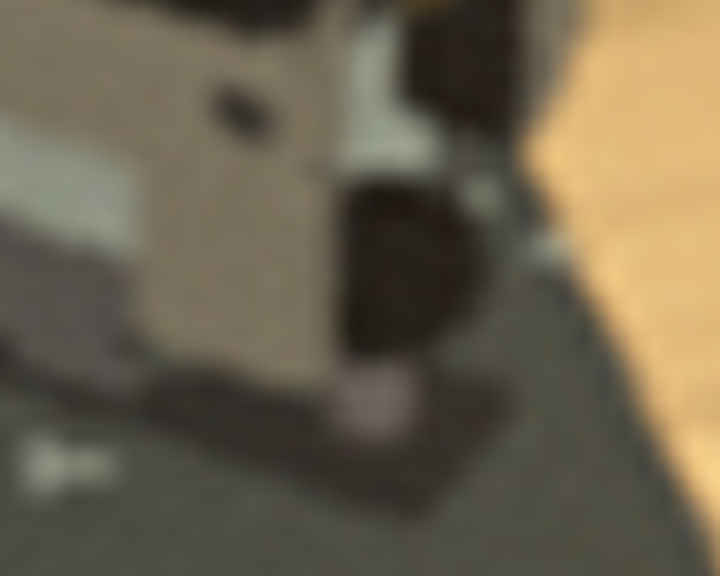

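Emit:
{"method": "jog_arm", "body": {
  "commands": [
    [[0.0, 0.0, 0.05], [0, 0, 0], 0],
    [[0.0103, 0.011, 0.05], [0, 0, 0], 0],
    [[0.0103, 0.011, 0.05], [0, 0, 0], 0],
    [[0.0103, 0.011, 0.0], [0, 0, 0], 0],
    [[0.0103, 0.011, -0.05], [0, 0, 0], 0],
    [[0.0103, 0.011, -0.075], [0, 0, 0], 0],
    [[0.0103, 0.011, -0.09], [0, 0, 0], 0],
    [[0.0103, 0.011, -0.1], [0, 0, 0], 0],
    [[0.0103, 0.011, -0.1], [0, 0, 0], 0]
  ]
}}

```text
t: 7.15
tool_pos: [0.6043, 0.1283, 0.2036]
orientation: [2.879, 1.252, 0.002]
force: [0.0, 0.1, 0.2]
opening: 0.0464
```

```bash

python3 - <<'E'
from m import *
e=cam("scene");st()
crop(e,'pics/scene8.png',340,180,390,235,11)
E
```

```text
t 7.2 pos [604.5 128.4 204. ] jawyaw -42.99 z [ 0.003 -0.001 -1.   ] F [-0.4 -0.4  1.1] T [-0.04  0.11 -0.02] open 46.7 q [ 0.13  0.17  1.43 -0.    1.54  0.88]
```

View pics/scene8.png

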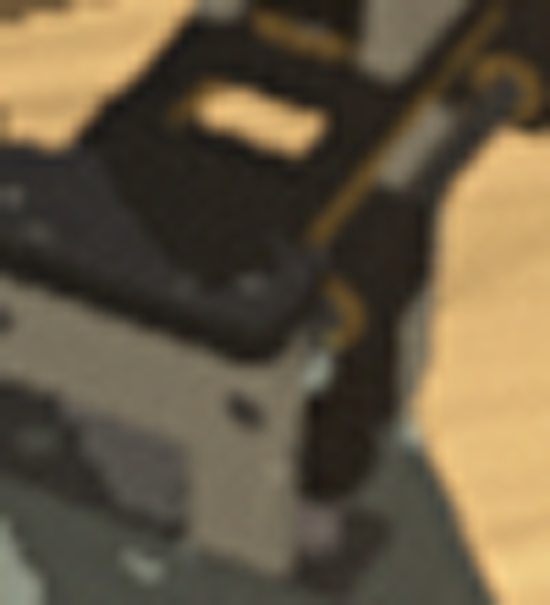

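Emit:
{"method": "jog_arm", "body": {
  "commands": [
    [[0, 0, -0.005], [0, 0, 0], 0],
    [[0, 0, -0.005], [0, 0, 0], 0.4],
    [[0, 0, -0.005], [0, 0, 0], 1],
    [[0, 0, -0.005], [0, 0, 0], 1],
    [[0, 0, -0.005], [0, 0, 0], 1],
    [[0, 0, -0.005], [0, 0, 0], 1]
  ],
  "newtons": 20
}}

```text
t: 7.95
tool_pos: [0.6046, 0.1284, 0.2012]
orientation: [2.879, 1.252, 0.004]
force: [0.0, 0.0, 1.1]
opening: 0.0229
```

```bash

python3 - <<'E'
from m import *
st()
E
```

```text
t 7.95 pos [604.6 128.4 201.2] jawyaw -42.99 z [ 0.003 -0.001 -1.   ] F [0.  0.  1.1] T [-0.07  0.1   0.01] open 22.9 q [ 0.13  0.17  1.43 -0.    1.53  0.88]
```

Emit:
{"method": "jog_arm", "body": {
  "commands": [
    [[-0.001, -0.001, 0.012], [0, 0, 0], 1],
    [[-0.002, -0.0025, 0.025], [0, 0, 0], 1],
    [[-0.0045, -0.005, 0.04], [0, 0, 0], 1],
    [[-0.007, -0.008, 0.055], [0, 0, 0], 1],
    [[-0.0105, -0.0113, 0.075], [0, 0, 0], 1],
    [[-0.0105, -0.0113, 0.075], [0, 0, 0], 1]
  ]
}}

```text
t: 8.7
tool_pos: [0.5988, 0.1213, 0.2479]
orientation: [2.878, 1.251, 0.007]
force: [1.3, -0.0, -1.8]
opening: 0.0226
```

```bash

python3 - <<'E'
from m import *
st();e=cam("scene")
crop(e,'pics/scene9.png',250,150,410,270,5)
E
```

```text
t 8.7 pos [598.8 121.3 247.9] jawyaw -43.0 z [ 0.005 -0.001 -1.   ] F [ 1.3 -0.  -1.8] T [-0.   -0.07  0.05] open 22.6 q [ 0.12  0.14  1.39 -0.    1.61  0.87]
```

View pics/scene9.png

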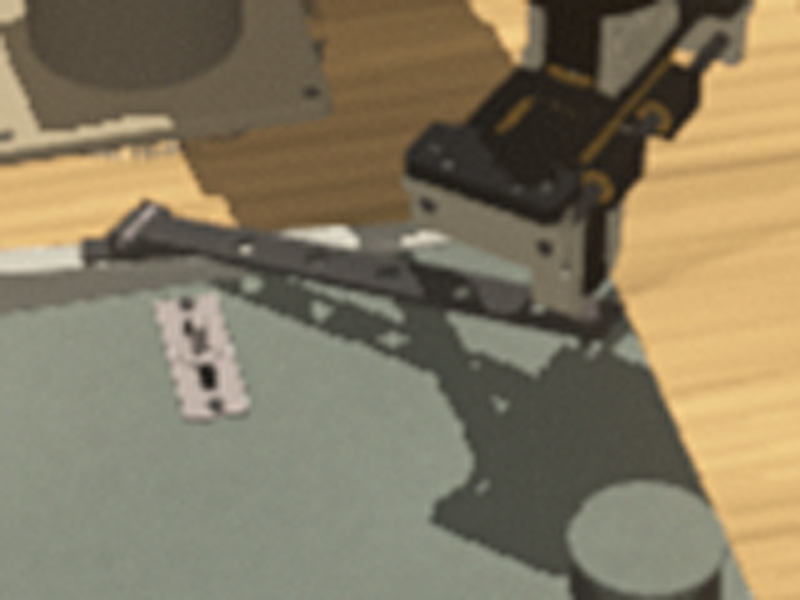

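Emit:
{"method": "jog_arm", "body": {
  "commands": [
    [[0.004, -0.027, 0], [0, 0, -0.0193], 1],
    [[0.008, -0.054, 0], [0, 0, -0.0357], 1],
    [[0.012, -0.081, 0], [0, 0, -0.0508], 1],
    [[0.016, -0.108, 0], [0, 0, -0.0648], 1],
    [[0.02, -0.1355, 0], [0, 0, -0.0778], 1],
    [[0.024, -0.162, 0], [0, 0, -0.0899], 1],
    [[0.028, -0.189, 0], [0, 0, -0.1014], 1],
    [[0.032, -0.216, 0], [0, 0, -0.1123], 1],
    [[0.036, -0.2435, 0], [0, 0, -0.1227], 1],
    [[0.04, -0.2705, 0], [0, 0, -0.1329], 1]
  ]
}}

```text
t: 10.0
tool_pos: [0.6224, -0.041, 0.2462]
orientation: [3.138, -0.026, 0.002]
force: [-0.9, 0.5, -1.7]
opening: 0.0227
```

```bash

python3 - <<'E'
from m import *
st();e=cam("scene");d=cam("top")
crop(e,'pics/scene10.png',200,150,360,270,5)
crop(d,'pics/top10.png',245,145,445,310,4)
E
```

```text
t 10.0 pos [622.4 -41.  246.2] jawyaw -90.96 z [ 0.001 -0.003 -1.   ] F [-0.9  0.5 -1.7] T [ 0.12  0.41 -0.1 ] open 22.7 q [-0.15  0.18  1.35 -0.    1.62  1.44]
```

View pics/scene10.png

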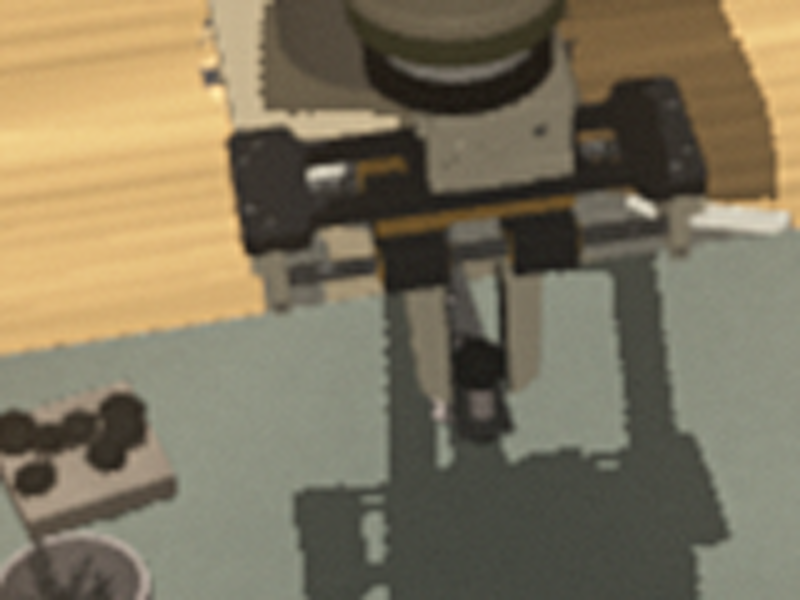

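View pics/top10.png

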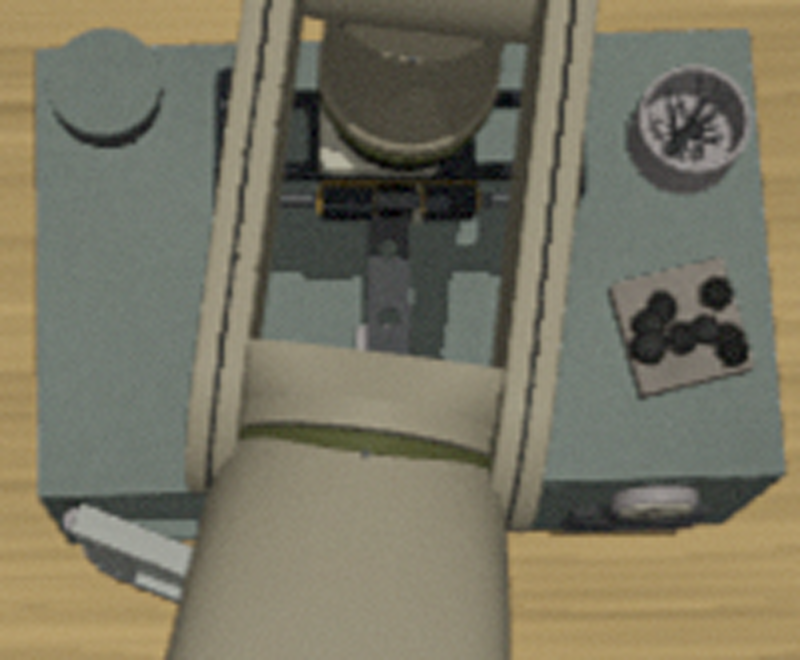

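```bash

python3 - <<'E'
from m import *
s,R=st();d=cam("top")
crop(d,'pics/top11.png',325,190,365,240,14)
e=cam("scene");crop(e,'pics/scene11.png',275,195,315,245,14)
k0=np.array(s['tool_pos'])*1000; k0[2]+=237-201.5
a=tip(k0[2]); print(k0,a)
ax=np.array([np.cos(a)*np.cos(-.0127),np.cos(a)*np.sin(-.0127),np.sin(a)]); up=np.array([-np.sin(a),0,np.cos(a)])
for h in (224,184,144):
    c=k0-up*27.5+ax*(h-250); print(h,c,((proj(d,[(c+up*2.5)/1000])-[325,190])+.5)*14, ((proj(d,[(c-up*2.5)/1000])-[325,190])+.5)*14)
print('knob',((proj(d,k0/1000)-[325,190])+.5)*14,'scene',((proj(e,k0/1000)-[275,195])+.5)*14)
E
```

```text
t 10.1 pos [622.6 -41.9 246.2] jawyaw -90.98 z [ 0.002 -0.004 -1.   ] F [-0.6  0.8 -1.7] T [ 0.1   0.14 -0.17] open 23.2 q [-0.15  0.18  1.35 -0.    1.62  1.44]
[622.57277383 -41.92741052 281.69299544] 0.1815764756650123
224 [601.96822979 -41.60264766 249.94999973] [[233.11628405 245.77953843]] [[231.59386485 249.05433921]]
184 [562.62899313 -41.1030125  242.7267855 ] [[235.86181331 489.33841932]] [[234.32629692 491.59643556]]
144 [523.28975648 -40.60337733 235.50357126] [[238.61313195 733.41088206]] [[237.06446659 734.64782516]]
knob [[239.09926013  67.56767011]] scene [[286.94094461 389.30273273]]
```

View pics/top11.png

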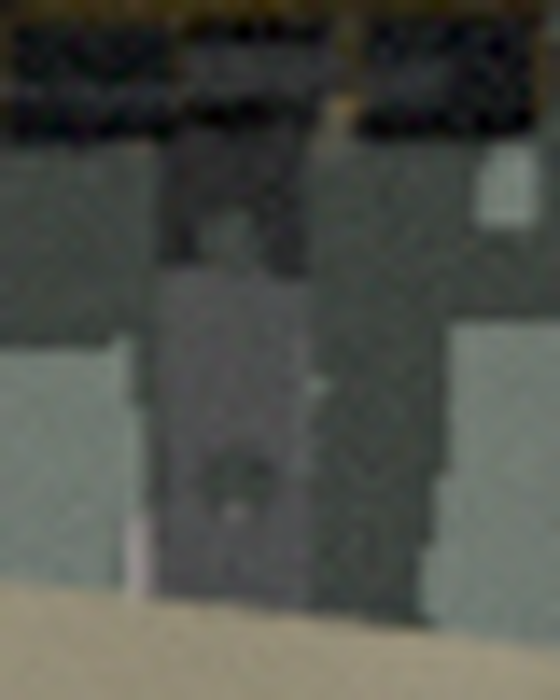

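View pics/scene11.png

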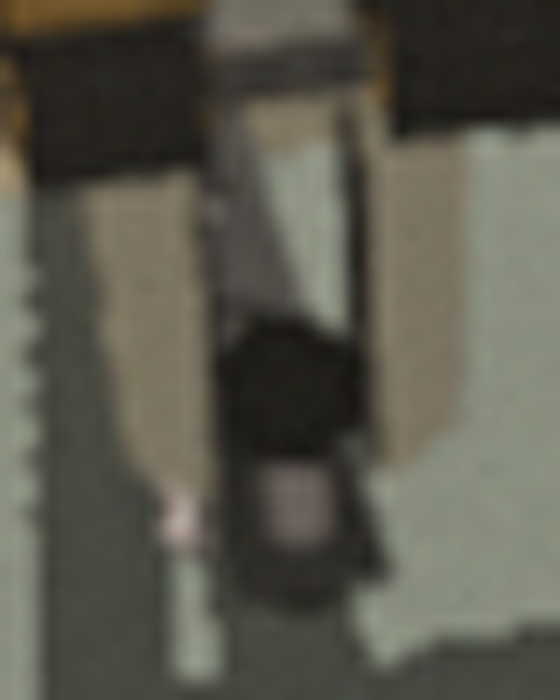

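Emit:
{"method": "jog_arm", "body": {
  "commands": [
    [[0.002, 0.0015, -0.007], [0, 0, 0], 1],
    [[0.0035, 0.0015, -0.014], [0, 0, 0], 1],
    [[0.005, 0.0015, -0.021], [0, 0, 0], 1],
    [[0.0065, 0.0015, -0.028], [0, 0, 0], 1],
    [[0.0077, 0.0015, -0.033], [0, 0, 0], 1],
    [[0.0077, 0.0015, -0.033], [0, 0, 0], 1],
    [[0.0077, 0.0015, -0.033], [0, 0, 0], 1]
  ]
}}

```text
t: 11.08
tool_pos: [0.6269, -0.0396, 0.2267]
orientation: [3.138, -0.021, 0.002]
force: [-0.1, -0.0, -1.6]
opening: 0.0227
```

```bash

python3 - <<'E'
from m import *
s,R=st()
d=cam("top")
crop(d,'pics/top12.png',325,190,365,240,14)
k0=np.array(s['tool_pos'])*1000; k0[2]+=237-201.5
a=tip(k0[2]); print(k0,a)
ax=np.array([np.cos(a)*np.cos(-.0127),np.cos(a)*np.sin(-.0127),np.sin(a)]); up=np.array([-np.sin(a),0,np.cos(a)])
for h in (224,184,144):
    c=k0-up*27.5+ax*(h-250); print(h,c,((proj(d,[(c+up*2.5)/1000])-[325,190])+.5)*14)
E
```

```text
t 11.07 pos [626.9 -39.6 226.7] jawyaw -90.78 z [ 0.001 -0.003 -1.   ] F [-0.1 -0.  -1.6] T [ 0.06  0.2  -0.12] open 22.7 q [-0.14  0.19  1.36 -0.    1.58  1.44]
[626.8745711  -39.55516053 262.15361214] 0.10135237308589885
224 [603.79250366 -39.22666387 232.16408296] [[213.64658534 264.93350154]]
184 [564.00098312 -38.72128439 228.11692529] [[217.20304193 502.75615436]]
144 [524.20946259 -38.21590491 224.06976762] [[220.78592316 742.34584037]]
```

View pics/top12.png

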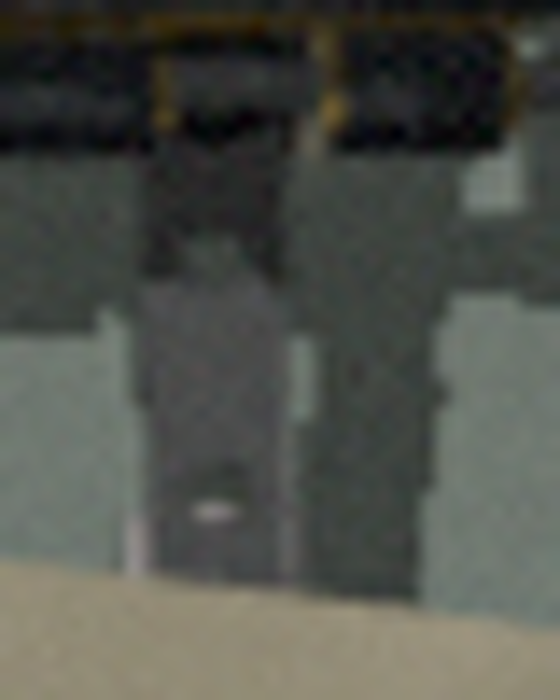

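Emit:
{"method": "jog_arm", "body": {
  "commands": [
    [[0, -0.0017, 0], [0, 0, 0], 1],
    [[0.0005, -0.0017, -0.0025], [0, 0, 0], 1],
    [[0.001, -0.0017, -0.005], [0, 0, 0], 1],
    [[0.001, -0.0017, -0.005], [0, 0, 0], 1]
  ]
}}

```text
t: 11.62
tool_pos: [0.6275, -0.0406, 0.2236]
orientation: [3.138, -0.022, 0.002]
force: [0.2, -0.3, -1.6]
opening: 0.0227
```

```bash

python3 - <<'E'
from m import *
s,R=st()
E
```

```text
t 11.62 pos [627.5 -40.6 223.6] jawyaw -90.79 z [ 0.001 -0.003 -1.   ] F [ 0.2 -0.3 -1.6] T [ 0.09  0.16 -0.05] open 22.7 q [-0.14  0.2   1.37 -0.    1.58  1.44]
```

Emit:
{"method": "jog_arm", "body": {
  "commands": [
    [[0.0004, 0, -0.0025], [0, 0, 0], 1],
    [[0.0009, 0, -0.005], [0, 0, 0], 1],
    [[0.0009, 0, -0.005], [0, 0, 0], 1]
  ]
}}

```text
t: 12.0
tool_pos: [0.6281, -0.0406, 0.2204]
orientation: [3.138, -0.022, 0.002]
force: [0.8, -0.2, -1.4]
opening: 0.0229
```

```bash

python3 - <<'E'
from m import *
s,R=st()
E
```

```text
t 12.0 pos [628.1 -40.6 220.4] jawyaw -90.79 z [ 0.001 -0.003 -1.   ] F [ 0.8 -0.2 -1.4] T [ 0.07  0.06 -0.11] open 22.9 q [-0.14  0.2   1.37 -0.    1.57  1.44]
```

Emit:
{"method": "jog_arm", "body": {
  "commands": [
    [[0.0004, 0, -0.0025], [0, 0, 0], 1],
    [[0.0008, 0, -0.005], [0, 0, 0], 1],
    [[0.0008, 0, -0.005], [0, 0, 0], 1]
  ]
}}

```text
t: 12.38
tool_pos: [0.6287, -0.0405, 0.2173]
orientation: [3.138, -0.021, 0.002]
force: [0.2, -0.6, -0.3]
opening: 0.023
```

```bash

python3 - <<'E'
from m import *
s,R=st()
d=cam("top");crop(d,'pics/top13.png',325,190,365,240,14)
e=cam("scene");crop(e,'pics/scene13.png',265,180,325,240,10)
E
```

```text
t 12.38 pos [628.7 -40.5 217.3] jawyaw -90.78 z [ 0.001 -0.003 -1.   ] F [ 0.2 -0.6 -0.3] T [ 0.03  0.04 -0.16] open 23.0 q [-0.14  0.2   1.37 -0.    1.57  1.44]
```

View pics/scene13.png

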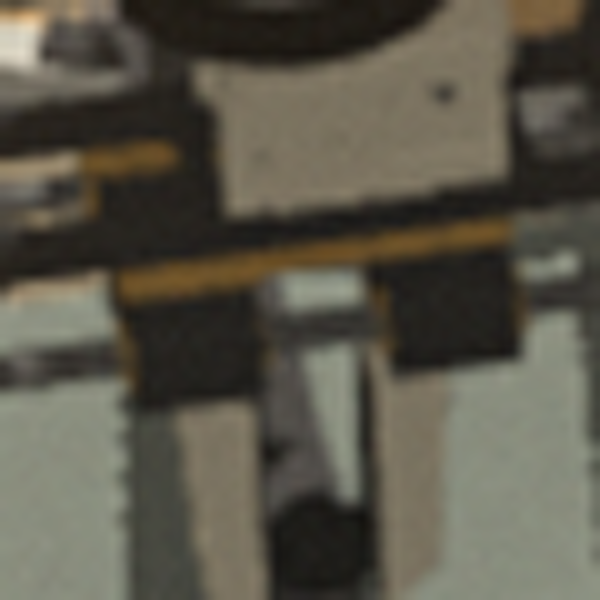

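View pics/top13.png

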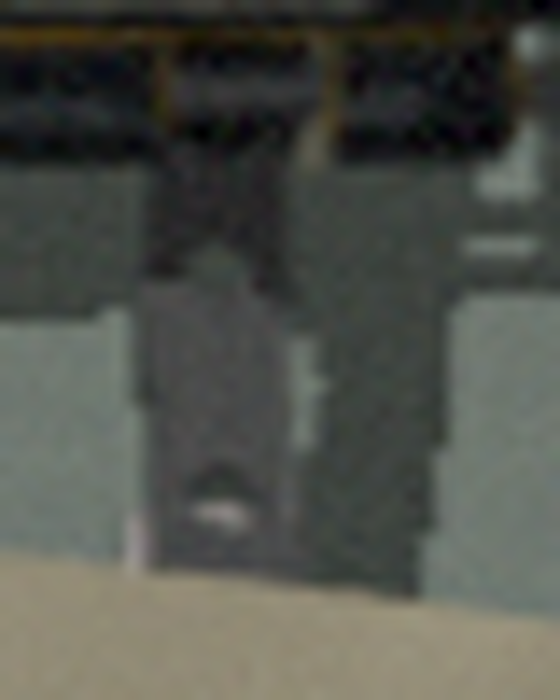

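```bash

python3 - <<'E'
from m import *
e=cam("scene");d=cam("top")
for x,z in ((629.5,.2525),(629.5,.261)): print(((proj(e,[x/1000,-.0405,z])-[275,200])+.5)*12)
crop(e,'pics/scene14.png',275,200,325,250,12)
r=robot.trace("scene","knob_center");print([(x['p'],x['uv']) for x in r])
E
```

```text
[[267.97295821 416.34349675]]
[[265.89658325 382.25404524]]
[(0.67, [295.4, 232.0]), (0.61, [505.3, 247.6])]
```

View pics/scene14.png

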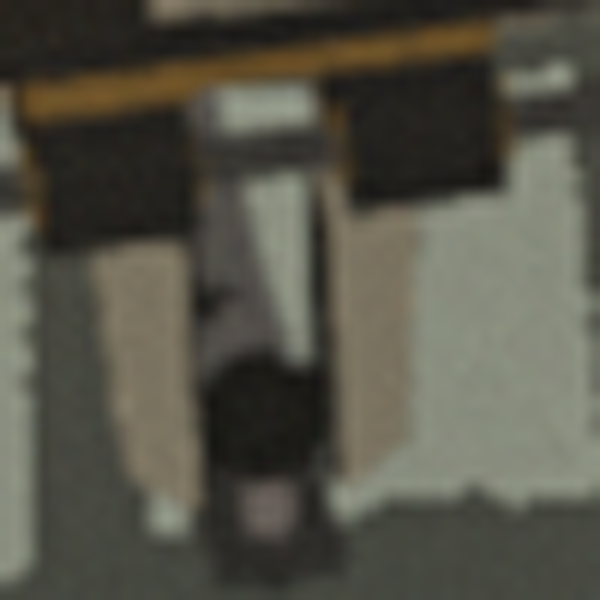

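Emit:
{"method": "jog_arm", "body": {
  "commands": [
    [[0.0003, 0, -0.0025], [0, 0, 0], 1],
    [[0.0007, 0, -0.005], [0, 0, 0], 1],
    [[0.0007, 0, -0.005], [0, 0, 0], 1]
  ]
}}

```text
t: 13.0
tool_pos: [0.6291, -0.0406, 0.2143]
orientation: [3.138, -0.021, 0.002]
force: [0.6, -0.2, -0.9]
opening: 0.0229
```

```bash

python3 - <<'E'
from m import *
s,R=st()
E
```

```text
t 13.0 pos [629.1 -40.6 214.3] jawyaw -90.78 z [ 0.001 -0.003 -1.   ] F [ 0.6 -0.2 -0.9] T [ 0.03  0.   -0.08] open 22.9 q [-0.14  0.2   1.37 -0.    1.56  1.44]
```

Emit:
{"method": "jog_arm", "body": {
  "commands": [
    [[0.0005, 0, -0.003], [0, 0, 0], 1],
    [[0.001, 0, -0.006], [0, 0, 0], 1],
    [[0.0013, 0, -0.008], [0, 0, 0], 1],
    [[0.0013, 0, -0.008], [0, 0, 0], 1]
  ]
}}

```text
t: 13.5
tool_pos: [0.6298, -0.0406, 0.2093]
orientation: [3.138, -0.021, 0.002]
force: [0.8, -0.2, -1.0]
opening: 0.0228
```

```bash

python3 - <<'E'
from m import *
s,R=st()
E
```

```text
t 13.5 pos [629.8 -40.6 209.3] jawyaw -90.78 z [ 0.001 -0.003 -1.   ] F [ 0.8 -0.2 -1. ] T [-0.02  0.13  0.01] open 22.8 q [-0.14  0.21  1.38 -0.    1.55  1.44]
```

Emit:
{"method": "jog_arm", "body": {
  "commands": [
    [[0.0005, 0, -0.003], [0, 0, 0], 1],
    [[0.001, 0, -0.006], [0, 0, 0], 1],
    [[0.0013, 0, -0.009], [0, 0, 0], 1],
    [[0.0016, 0, -0.012], [0, 0, 0], 1],
    [[0.0016, 0, -0.012], [0, 0, 0], 1]
  ]
}}

```text
t: 14.12
tool_pos: [0.6307, -0.0406, 0.2019]
orientation: [3.138, -0.021, 0.002]
force: [0.5, 0.9, -0.8]
opening: 0.0226
```

```bash

python3 - <<'E'
from m import *
s,R=st()
e=cam("scene")
for z in (.2365,.245): print(((proj(e,[.6315,-.0405,z])-[275,200])+.5)*12)
crop(e,'pics/scene15.png',275,200,325,250,12)
E
```

```text
t 14.12 pos [630.7 -40.6 201.9] jawyaw -90.78 z [ 0.001 -0.003 -1.   ] F [ 0.5  0.9 -0.8] T [-0.04  0.14 -0.02] open 22.6 q [-0.14  0.21  1.39 -0.    1.54  1.44]
[[273.82023243 487.09660834]]
[[271.78571144 453.58008739]]
```

View pics/scene15.png

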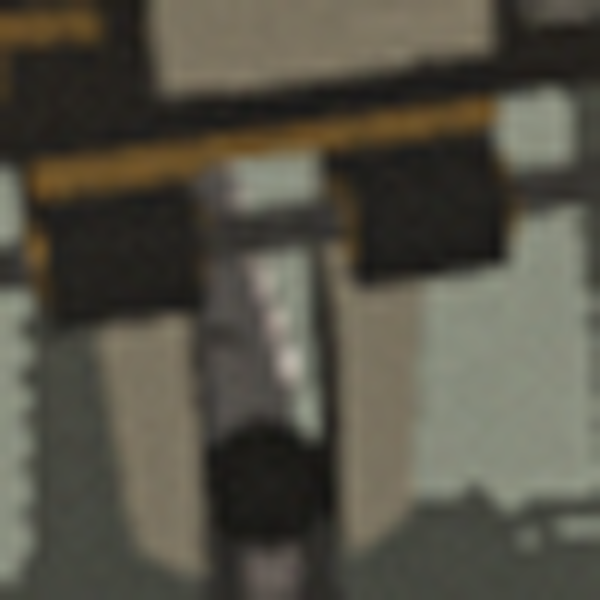

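Emit:
{"method": "jog_arm", "body": {
  "commands": [
    [[0, 0, -0.0005], [0, 0, 0], 0.3],
    [[0, 0, -0.0005], [0, 0, 0], 0],
    [[0, 0, -0.0005], [0, 0, 0], 0],
    [[0, 0, 0], [0, 0, 0], 0],
    [[0, 0, 0.05], [0, 0, 0], 0],
    [[0, 0, 0.12], [0, 0, 0], 0],
    [[0, 0, 0.2], [0, 0, 0], 0],
    [[0, 0.05, 0.25], [0, 0, 0], 0],
    [[0, 0.15, 0.25], [0, 0, 0], 0],
    [[-0.05, 0.25, 0.25], [0, 0, 0], 0]
  ]
}}

```text
t: 15.42
tool_pos: [0.6032, 0.1067, 0.3517]
orientation: [3.139, -0.023, 0.002]
force: [0.8, -0.2, -0.3]
opening: 0.0464
```

Emit:
{"method": "jog_arm", "body": {
  "commands": [
    [[-0.1, 0.2, 0], [0, 0, 0], 0],
    [[-0.1, 0.3, 0], [0, 0, 0], 0],
    [[-0.2, 0.4, 0], [0, 0, 0], 0],
    [[-0.3, 0.5, 0], [0, 0, 0], 0],
    [[-0.3, 0.5, 0], [0, 0, 0], 0],
    [[-0.3, 0.5, 0], [0, 0, 0], 0],
    [[-0.3, 0.5, 0], [0, 0, 0], 0]
  ]
}}

```text
t: 16.3
tool_pos: [0.421, 0.409, 0.3518]
orientation: [3.139, -0.016, 0.001]
force: [1.0, 0.2, 0.6]
opening: 0.0464
```

```bash

python3 - <<'E'
from m import *
s,R=st()
d=cam("top");crop(d,'pics/top16.png',245,145,445,310,4)
crop(d,'pics/top17.png',315,180,365,250,10)
e=cam("scene");crop(e,'pics/scene16.png',185,170,405,300,3.6)
crop(e,'pics/scene17.png',260,190,320,250,10)
E
```

```text
t 16.3 pos [421.  409.  351.8] jawyaw -90.58 z [ 0.001 -0.002 -1.   ] F [1.  0.2 0.6] T [-0.02  0.17  0.04] open 46.4 q [ 0.69  0.09  1.25 -0.    1.8   2.27]
```

View pics/top16.png

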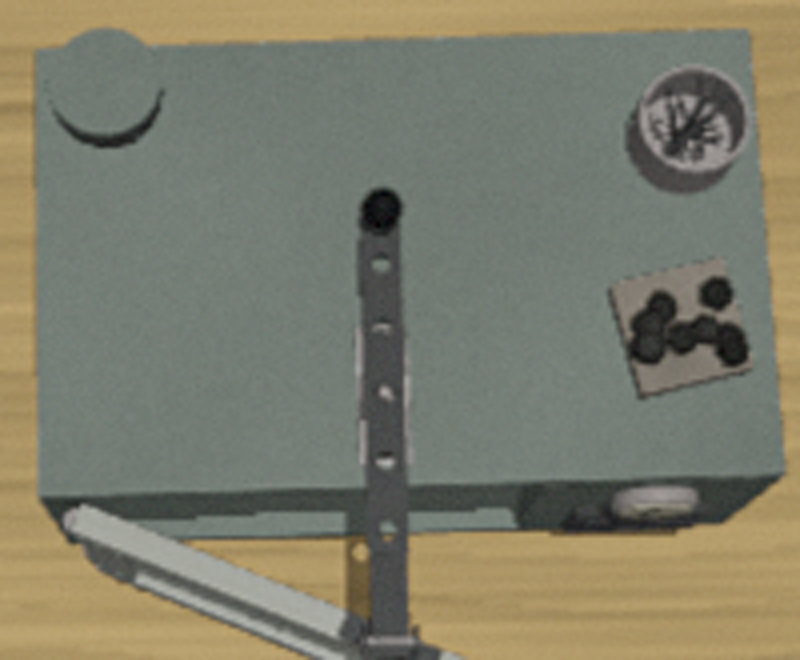

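View pics/top17.png

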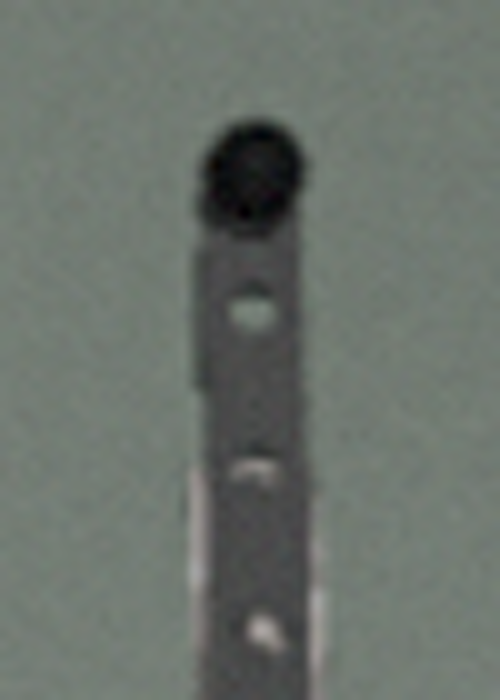

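View pics/scene17.png

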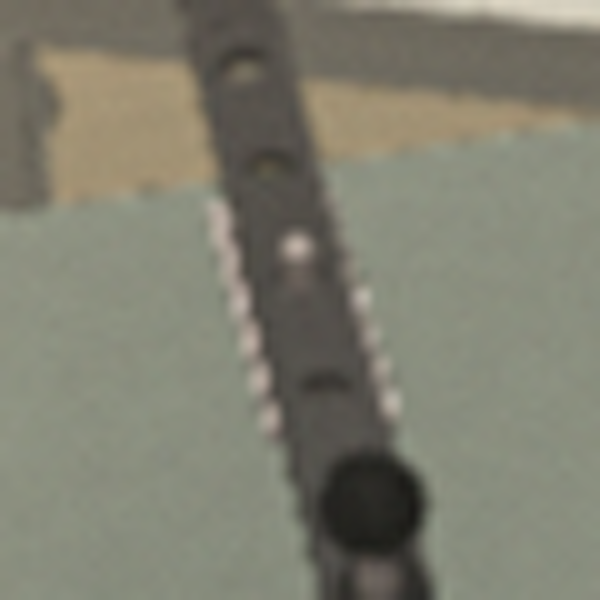

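View pics/scene16.png

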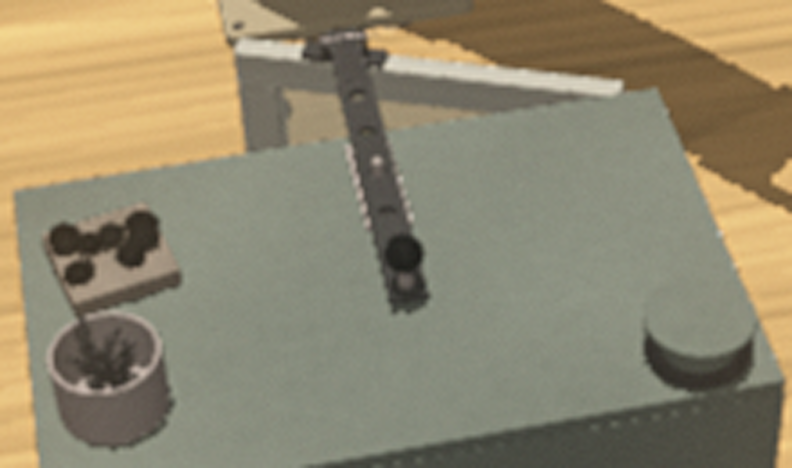

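```bash

python3 - <<'E'
from m import *
d=cam("top");e=cam("scene")
print(tri([ray(d,(315+25.5-.45,180+17.2-.45)),ray(e,(260+37.1-.45,190+50.3-.45))])*1000)
for n in ["nail_tin","sample_tile","glue_jar","wood_block","hammer","snips"]:
    print(n,[(round(x['p'],2),np.round(x['uv'],1).tolist()) for x in robot.trace("top",n)[:2]])
print(robot.close_job())
E
```

```text
[631.07314419 -41.27631638 237.04936118]
nail_tin [(0.58, [417.2, 176.1])]
sample_tile [(0.74, [416.6, 228.3])]
glue_jar [(0.94, [127.2, 237.6])]
wood_block []
hammer [(0.72, [496.9, 303.5])]
snips []
the job is handed in; nothing more can be done
None
```

I swung the stay over the peg and lowered its middle hole onto it. I then let go, moved the arm clear and handed the job in at about 16 s. The door came along and now stands at about 0.42 rad, worked out from the geometry.

- **Seating:** after release the peg shows through the third of the five holes in both camera views. The knob centre triangulates to 237.0 mm above the table, which is the height for the bar lying level with its foot on the roof.
- **Force:** the readings I took between moves while lowering stayed within about 2 N.
- **First grasp failed:** the fingertips showed about 19 mm higher in the pictures than the reported TCP. The first grip therefore slipped off the top of the ball when I lifted, and nothing was displaced. I gripped again lower and it held.
- **Bystanders:** the tin, jar and hammer were found where they had been, to within about 2 pixels. The tile's reported position differed by about 4 pixels between looks, but in the pictures it sits unchanged. In the last top picture the network did not find the wood block or the snips. The arm passed above that part of the table, well clear, but I did not confirm them there by camera.

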